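# Lay the upended weight case down in its tray

## Task

The case of calibration weights was left standing on end at the open front of its tray. Push it over towards the tray's back wall, so that it lies on its base with the lid up, then push it along the tray until it is fully home against the back wall. Only push with the fingers, gently: do not grip, lift or carry the case, do not tip it the other way, and leave the other things standing where they are.

Things in the scene. Friction and masses are not known exactly. Their poses are not given: they have to be found in the camera images.
- weight_case: dark blue weight case, 72 wide x 128 long x 37 thick (mm), 0.42 kg, lid fixed shut. Origin: centre of its base face. Own z: base to lid; own y: along the length, foot end to head end (64 mm either way); own x: across. Starts standing on its foot end on the tray floor, own y up, lid to the tray's open front, up to 0.07 rad off square. Pushed 35 mm at the top of the lid face, it overbalances and falls flat
- case_foot (a point): middle of the edge where the case's base face meets its foot end: the edge about which it tips. It stays on the tray floor, 5 mm above the worktop, throughout
- case_head (a point): middle of the edge where the case's base face meets its head end: at the top at the start, next to the tray's back wall at the end
- tray: low grey tray, fixed, 240 long x 120 wide (mm), floor 5 mm thick. Origin: centre of its underside, on the worktop. Own x: from the open front (no wall, robot's side) to the back wall; own y: left. Side walls 6 mm thick, 108 mm apart, 22 mm tall over the worktop with their rims; back wall 35 mm tall. The case, once down, lies 25 to 65 mm short of the back wall and slides when pushed at its foot end
- tray_back (a point): where the inner face of the tray's back wall meets the tray floor, midway across; 114 mm along own x from the tray's origin, 5 mm above the worktop. Axes as the tray's
- bottle_amber: bystander, leave alone: brown screw-cap bottle, 46 mm across, 93 tall, beside the tray (left). Origin: centre of its underside
- weight_200: bystander, leave alone: knob weight, 37 mm across, 42 tall, beside the tray (right). Origin: centre of its underside
- weight_100: bystander, leave alone: knob weight, 29 mm across, 33 tall, beside the tray (right, farther back). Origin: centre of its underside
- dropper_bottle: bystander, leave alone: small white-capped bottle, 36 mm across, 79 tall, beside the tray (left, farther back). Origin: centre of its underside
- sample_tin: bystander, leave alone: flat round tin, 60 mm across, 28 tall, near the front edge. Origin: centre of its underside
- beaker_100: bystander, leave alone: glass beaker, 53 mm across, 70 tall, left of the balance. Origin: centre of its underside
- bottle_buffer: bystander, leave alone: screw-cap bottle, 56 mm across, 106 tall, left of the balance. Origin: centre of its underside
Mind the look-alikes: they are no part of the job. Of the things that look like the weight_case, the larger one is meant.

How it is judged (in metres and radians):
On the way:
1. the case lies on its base in the tray, lid up (angle between weight_case's own z axis and vertical below 0.06 rad and height (world z) of each of case_head, case_foot below 0.012 m), for 0.2 s.
At the end, for the whole second after the job is handed in: The case lies at rest on its base on the tray floor, lid up and level (within 0.06 rad), between the side walls (lengthwise within 0.2 rad, 25 mm off centre at most), its head end within 8 mm of the back wall; the other things still stand (all of step 1 and x of case_head in the frame of tray_back between -0.008 and 0.004 m and y of case_head in the frame of tray_back between -0.025 and 0.025 m and angle between the y axis of weight_case and the x axis of tray, either way round below 0.2 rad and linear speed of weight_case below 0.01 m/s and angle between each of bottle_amber, weight_200, weight_100, dropper_bottle, sample_tin, beaker_100, bottle_buffer's own z axis and vertical below 0.2 rad); the robot touches nothing.
It fails at once if the case is lifted, carried or tipped the wrong way (its foot edge leaves the tray floor by more than 15 mm) (height (world z) of case_foot above 0.02 m).
It fails at once if the case is gripped (over 35 N between fingers and case while its head end is still over 15 mm from the back wall) (contact force between the fingers and weight_case above 35 N and x of case_head in the frame of tray_back below -0.015 m).
It fails at once if the case is rammed against the back wall (over 70 N between fingers and case) (contact force between the fingers and weight_case above 70 N).
It fails at once if a bystander is moved by more than 20 mm or knocked over (distance of any of bottle_amber, weight_200, weight_100, dropper_bottle, sample_tin, beaker_100, bottle_buffer from where it was at the start of the episode above 0.02 m or angle between any of bottle_amber, weight_200, weight_100, dropper_bottle, sample_tin, beaker_100, bottle_buffer's own z axis and vertical above 0.3 rad).
It also fails if it takes over 40 s, if anything falls off the work surface, if the arm or the gripper's body presses on something with over 40 N, if the wrist force passes 120 N, or if a joint passes its speed limit or range.

## Robot

A 6-joint arm with a two-finger parallel gripper is mounted at the origin on a cart in front of the work surface, level with it; the furniture and walls round the work are solid. World frame = base frame: x ahead of the robot, y to its left, z up, the work surface at z = 0. Lengths are in m, angles in degrees, forces in N, time in s.
With the tool pointing down it reaches from about 0.375 to 0.9 m from the base axis. Payload 3.1 kg.
Tool frame: the origin (TCP) lies at the very end of the fingers, on their centre line; the grasp point (between the pads) lies bot.grip_point_offset behind it (bot.grip_point_offset is the distance from the TCP to the grasp point, in m); z points along the fingers, y is the line along which they close (so a half turn about z gives the same grasp; the last joint's range is limited). The gripper opens to 87 mm and grips with 3 to 60 N. Pads are 19 mm wide; open, the fingers measure 117 mm over their backs; the gripper's body (75 mm by 190 mm) begins 51 mm behind the grasp point.
Start: joints at [60.361, 30.224, 82.088, -0, 67.689, -10.227], TCP at [0.208, 0.589, 0.223] pointing down, gripper open.
Joint ranges: [-176.69, 176.69], [-43.24, 126.21], [12.49, 139.97], [-82, 262], [0, 151.66], [-163.58, 163.58]. Speed limits (degrees/s): [159.86, 159.86, 180, 180, 180, 180].

## Interface

Orientations are given as a 3x3 rotation matrix whose columns are the frame's x, y, z axes.
In Python, from rig import bot, viewer, ticket gives the robot as it stands.
- The arm moves only by the tool servo_tool, never from a script. Its argument "targets" is a list of rows, each an object with "offset": the shift along the tool's x, y, z in m, a list of three; "dr": the turn, a rotation vector about the tool's x, y, z in degrees, a list of three. In form: [{"offset": [x, y, z], "dr": [ax, ay, az]}, ...]. A call has 1 to 20 rows; each row is the pose to reach, as a shift and turn from the pose commanded when the call began, along the tool's axes at that moment; what a row does not reach only later rows make up. A row lasts 1/12 s, in which the tool goes at most 41.7 mm and 7.16 degrees, less where a joint would pass 70% of its speed; a pose out of reach is approached as far as the arm can. A call with a gripper value outside its range is refused whole. "gripper" is the gripper command: -1 is fully open, 1 is shut, values between are in proportion, set as the call begins (left out, the last holds). The fingers move at their own pace and stop on an object; the grip force is fixed at half the most. Time passes only in rows, so rows that repeat a pose let the fingers close. It gives the time, the measured TCP pose, the force, the opening and the grip force at its end, in the units of the state.
- bot.read_state(): the state, without advancing time (a new reading comes with each control period).
- viewer.capture(name): name is "side" or "top"; returns a dict with "color" (400x640x3 uint8, red, green, blue), "camera_matrix" (3x3 intrinsics, pixels), "R" (3x3) and "t" (3): a world point X has camera coordinates R X + t. Camera axes: x right, y down, z forward; pixel columns grow to the right and rows downward; lengths in m; the calibration is good to about 2 mm. A picture is of the moment at which its call begins. There is no depth.
- ticket.hand_in(): hands the job in; it is judged then, once.
The state is a dict: "time_s": time; "joint_positions": joint angles; "qvel": joint speeds; "tau": joint torques, N m; "position": TCP position; "tcp_rot": TCP orientation; "force": force on the tool from outside, world axes, zero at the start; "moment": the same for the moment, N m; "opening": opening from 0.0 (shut) to 1.0 (fully open); "grasp_force": force on a finger pad.
Only numpy, scipy, OpenCV 4.12 (cv2) and the standard library are available. Lean on these libraries where they do the work, as an engineer would, in place of code of your own. Each camera call takes 0.05 s, during which the arm holds its last target. There are 200 camera calls.

## Working session

There is one attempt and no reset: what is moved stays moved. The work goes in short steps, Python scripts to look and compute and a tool call to move; the robot and the scene stay as the last step left them, time stands still between calls to the robot, and variables do not carry over. Pictures are saved under pics/ and viewed, at most 10 in all, crops included, and the job is handed in when it is done.

Besides the shell and the picture viewer there is one more tool, called by a JSON object that holds its "api" and its "payload", one argument or row to a line. servo_tool: Moves the arm, as the interface text tells. Its arguments: {"type":"object","properties":{"targets":{"type":"array"},"gripper":{"type":"number"}},"required":["targets"]}

```bash
mkdir -p pics
python3 - <<'E'
from rig import bot, viewer
import cv2,numpy as np
for n in("side","top"):
    c=viewer.capture(n); cv2.imwrite(f"pics/{n}0.png",c["color"][:,:,::-1]); np.savez(f"{n}0.npz",**c)
    print(n,c["camera_matrix"].round(1).tolist(),c["R"].round(3).tolist(),c["t"].round(3).tolist())
s=bot.read_state();print(s["position"],s["tcp_rot"],bot.grip_point_offset,s["time_s"])
E
```

```text
side [[402.9, 0.0, 320.3], [0.0, 402.9, 195.5], [0.0, 0.0, 1.0]] [[0.995, -0.097, -0.003], [-0.054, -0.527, -0.848], [0.08, 0.844, -0.53]] [-0.518, 0.109, 1.293]
top [[490.2, 0.0, 320.4], [0.0, 490.2, 202.1], [0.0, 0.0, 1.0]] [[-0.225, -0.974, 0.005], [-0.929, 0.213, -0.301], [0.292, -0.073, -0.954]] [0.111, 0.524, 1.435]
[0.2073615  0.58888883 0.22166386] [[-9.43165411e-01  3.32322281e-01 -9.53654711e-04]
 [ 3.32323492e-01  9.43163873e-01 -1.73337580e-03]
 [ 3.23413271e-04 -1.95178196e-03 -9.99998043e-01]] 0.0187 0.1
```

View pics/side0.png

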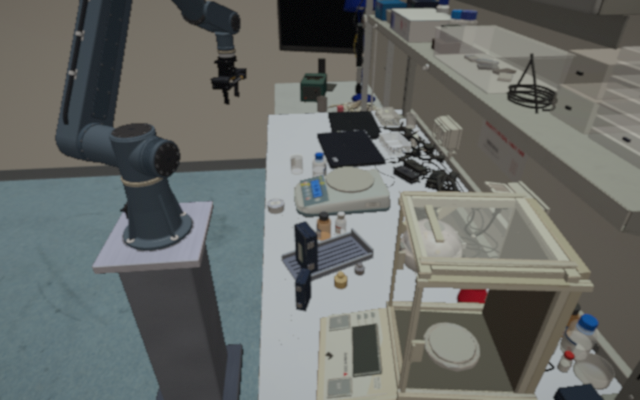

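View pics/top0.png

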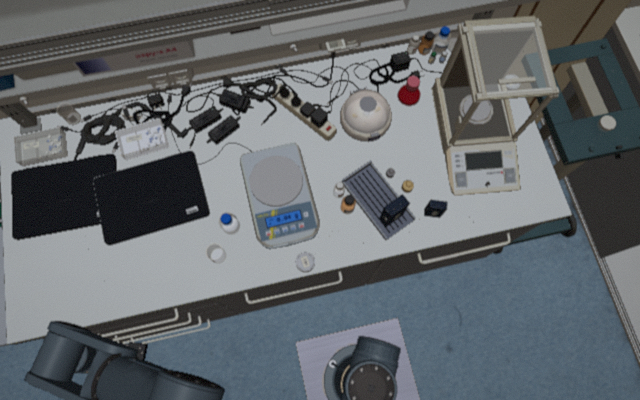

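The side view shows the tray near (328,255) with the standing case at (306,248) and a smaller look-alike outside it at (302,288). In the top view the tray is near (378,200), the case is at (394,210) and the look-alike is at (436,209). Next I'll zoom in on both.

Run:
```python
import cv2,numpy as np
a=np.load("side0.npz")["color"][200:320,265:395,::-1]; b=np.load("top0.npz")["color"][150:250,325:455,::-1]
cv2.imwrite("pics/s1.png",cv2.resize(a,None,fx=5,fy=5,interpolation=cv2.INTER_CUBIC)); cv2.imwrite("pics/t1.png",cv2.resize(b,None,fx=5,fy=5,interpolation=cv2.INTER_CUBIC))
```

```text
(no output)
```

View pics/s1.png

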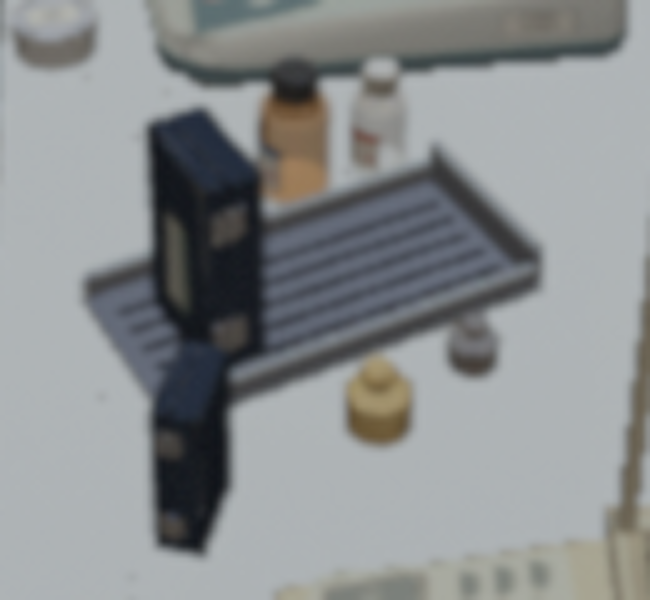

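View pics/t1.png

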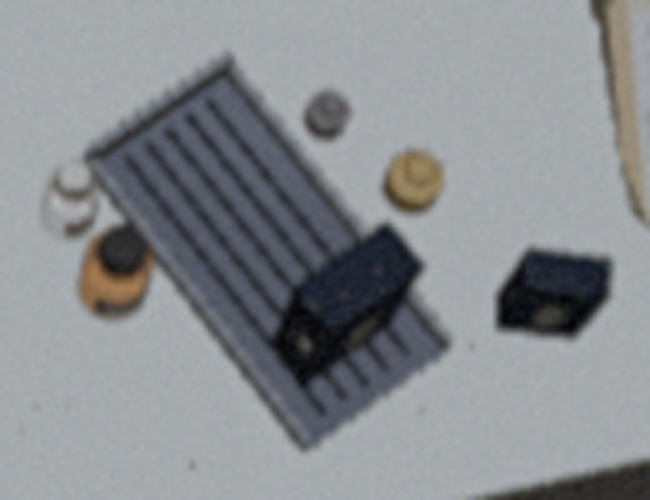

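The side crop shows the case's top-face corners at about (150,125), (205,108), (262,175) and (208,208). In the top crop the same corners are at about (330,340), (300,292), (388,226) and (424,266). The tray rim corners are also clear in both. I'll turn these into points by triangulation and by casting rays onto planes.

```bash
cat > h.py <<'E'
import numpy as np,cv2
def P(c): return c["camera_matrix"]@np.c_[c["R"],c["t"]]
def plane(c,uv,z):
    d=c["R"].T@np.linalg.inv(c["camera_matrix"])@[uv[0],uv[1],1]; o=-c["R"].T@c["t"]
    return o+d*(z-o[2])/d[2]
def tri(c1,u1,c2,u2):
    X=cv2.triangulatePoints(P(c1),P(c2),np.float64(u1).T,np.float64(u2).T); return (X[:3]/X[3]).T
E
python3 - <<'E'
from h import *
np.set_printoptions(precision=4,suppress=True)
S=np.load("side0.npz");T=np.load("top0.npz")
f=lambda p,o:np.array(p)/5-.4+o
s=lambda *p:f(p,[265,200]); t=lambda *p:f(p,[325,150])
print("case top FL BL BR FR\n",tri(S,s((150,125),(205,108),(262,175),(208,208)),T,t((330,340),(300,292),(388,226),(424,266))))
print("tray tri FL BL BR\n",tri(S,s((87,283),(435,148),(540,250)),T,t((305,450),(88,152),(230,55))))
q=[plane(T,u,z) for u,z in zip(t((305,450),(450,345),(230,55),(88,152)),(.022,.022,.035,.035))];print("tray planes FL FR BR BL\n",np.array(q))
q=np.array(q);x=(q[2]+q[3]-q[0]-q[1])[:2];x/=np.hypot(*x);c=q.mean(0)[:2];y=np.array([-x[1],x[0]])
print("centre",c,"yaw",np.degrees(np.arctan2(x[1],x[0])))
top=np.array([plane(T,u,.133) for u in t((330,340),(300,292),(388,226),(424,266))])[:,:2]
print("case top on plane in tray",np.c_[(top-c)@x,(top-c)@y])
top=np.array([plane(S,u,.133) for u in s((150,125),(205,108),(262,175),(208,208))])[:,:2]
print("side",np.c_[(top-c)@x,(top-c)@y])
for n,u,v,z in(("bot foot amber",(295,195),(115,305),0),("w200",(380,435),(413,195),0.01),("w100",(473,365),(327,125),.01),("drop",(378,160),(70,220),0.02)):
  a=plane(S,s(u)[0],z)[:2];print(n,a,((a-c)@x,(a-c)@y),"top",plane(T,t(v)[0],z)[:2])
E
```

```text
case top FL BL BR FR
 [[ 0.4292 -0.1972  0.1299]
 [ 0.4606 -0.1873  0.1322]
 [ 0.4877 -0.2497  0.1324]
 [ 0.4595 -0.2655  0.1258]]
tray tri FL BL BR
 [[ 0.3901 -0.1872  0.0138]
 [ 0.6085 -0.0993  0.0295]
 [ 0.652  -0.2059  0.0329]]
tray planes FL FR BR BL
 [[ 0.3874 -0.1858  0.022 ]
 [ 0.4328 -0.2941  0.022 ]
 [ 0.6519 -0.2055  0.035 ]
 [ 0.607  -0.0986  0.035 ]]
centre [ 0.5198 -0.196 ] yaw 21.838316284941452
case top on plane in tray [[-0.0868  0.0341]
 [-0.053   0.0307]
 [-0.0501 -0.0376]
 [-0.0823 -0.0398]]
side [[-0.0832  0.0287]
 [-0.0501  0.0292]
 [-0.0497 -0.0386]
 [-0.0865 -0.0503]]
bot foot amber [ 0.5211 -0.1   ] (np.float64(0.0369563628301393), np.float64(0.08861715543145937)) top [ 0.5125 -0.0952]
w200 [ 0.5432 -0.3198] (np.float64(-0.024260459912599938), np.float64(-0.12364648456095374)) top [ 0.5389 -0.3023]
w100 [ 0.6014 -0.2721] (np.float64(0.04749304631690068), np.float64(-0.1010247366756228)) top [ 0.5987 -0.2604]
drop [ 0.5732 -0.0958] (np.float64(0.08685185788291772), np.float64(0.0731377911568637)) top [ 0.5692 -0.078 ]
```

Tray yaw is about 21.8°, with its centre at (0.520,-0.196). The case's lid face is at tray x ≈ -0.085, and its gap after falling should be about 36 mm. I'll close the fingers, turn tool y along the tray and move in front of it.

{"api": "servo_tool", "payload": {
  "targets": [
    {"offset":[-0.39,-0.33,-0.03],"dr":[0,0,7]},
    {"offset":[-0.39,-0.33,-0.03],"dr":[0,0,14]},
    {"offset":[-0.39,-0.33,-0.03],"dr":[0,0,21]},
    {"offset":[-0.39,-0.33,-0.03],"dr":[0,0,28]},
    {"offset":[-0.39,-0.33,-0.03],"dr":[0,0,35]},
    {"offset":[-0.39,-0.33,-0.03],"dr":[0,0,42]},
    {"offset":[-0.39,-0.33,-0.03],"dr":[0,0,48.8]},
    {"offset":[-0.39,-0.33,-0.03],"dr":[0,0,48.8]},
    {"offset":[-0.39,-0.33,-0.03],"dr":[0,0,48.8]},
    {"offset":[-0.39,-0.33,-0.03],"dr":[0,0,48.8]},
    {"offset":[-0.39,-0.33,-0.03],"dr":[0,0,48.8]},
    {"offset":[-0.39,-0.33,-0.03],"dr":[0,0,48.8]},
    {"offset":[-0.39,-0.33,-0.03],"dr":[0,0,48.8]},
    {"offset":[-0.446,-0.732,-0.03],"dr":[0,0,48.8]},
    {"offset":[-0.446,-0.732,-0.03],"dr":[0,0,48.8]},
    {"offset":[-0.446,-0.732,-0.03],"dr":[0,0,48.8]},
    {"offset":[-0.446,-0.732,-0.03],"dr":[0,0,48.8]},
    {"offset":[-0.446,-0.732,-0.03],"dr":[0,0,48.8]},
    {"offset":[-0.446,-0.732,-0.03],"dr":[0,0,48.8]},
    {"offset":[-0.446,-0.732,-0.03],"dr":[0,0,48.8]}
  ],
  "gripper": 1
}}

```text
time_s: 1.77
position: [0.4068, -0.1384, 0.2525]
tcp_rot: [[-0.371, 0.928, -0.0], [0.928, 0.371, 0.001], [0.001, 0.0, -1.0]]
force: [1.0, -0.1, -0.4]
opening: 0.004
grasp_force: 0.0
```

{"api": "servo_tool", "payload": {
  "targets": [
    {"offset":[0,0,0],"dr":[0,0,0]},
    {"offset":[0,0,0],"dr":[0,0,0]},
    {"offset":[0,0,0],"dr":[0,0,0]}
  ]
}}

```text
time_s: 2.02
position: [0.4073, -0.1365, 0.2522]
tcp_rot: [[-0.37, 0.929, -0.001], [0.929, 0.37, 0.002], [0.002, -0.0, -1.0]]
force: [0.8, -0.0, -0.4]
opening: 0.003
grasp_force: 0.0
```

{"api": "servo_tool", "payload": {
  "targets": [
    {"offset":[-0.04,-0.058,0],"dr":[0,0,0]},
    {"offset":[-0.07,-0.058,0],"dr":[0,0,0]},
    {"offset":[-0.1,-0.058,0],"dr":[0,0,0]},
    {"offset":[-0.1,-0.058,0.03],"dr":[0,0,0]},
    {"offset":[-0.1,-0.058,0.06],"dr":[0,0,0]},
    {"offset":[-0.1,-0.058,0.09],"dr":[0,0,0]},
    {"offset":[-0.1,-0.058,0.12],"dr":[0,0,0]},
    {"offset":[-0.1,-0.058,0.137],"dr":[0,0,0]},
    {"offset":[-0.1,-0.058,0.137],"dr":[0,0,0]},
    {"offset":[-0.1,-0.058,0.137],"dr":[0,0,0]},
    {"offset":[-0.1,-0.058,0.137],"dr":[0,0,0]}
  ]
}}

```text
time_s: 2.93
position: [0.3922, -0.2509, 0.1164]
tcp_rot: [[-0.373, 0.928, 0.001], [0.928, 0.373, -0.001], [-0.001, 0.001, -1.0]]
force: [-0.2, -0.2, 0.3]
opening: 0.004
grasp_force: 0.0
```

Run:
```python
from rig import viewer
import cv2,numpy as np
o=[]
for n,(y,x) in dict(side=(190,255),top=(140,325)).items():
    c=viewer.capture(n)["color"][y:y+130,x:x+130,::-1];o.append(cv2.resize(c,None,fx=3,fy=3,interpolation=cv2.INTER_CUBIC))
cv2.imwrite("pics/a.png",np.hstack(o))
```

```text
(no output)
```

View pics/a.png

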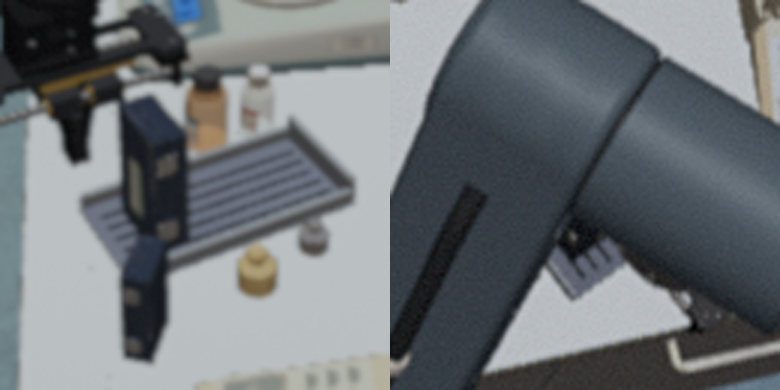

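The fingertips are in front of the lid, with the tip at about (78,160) in the left panel, and the case still stands. The arm blocks the top view. I'll push slowly.

{"api": "servo_tool", "payload": {
  "targets": [
    {"offset":[0,0.01,0],"dr":[0,0,0]},
    {"offset":[0,0.02,0],"dr":[0,0,0]},
    {"offset":[0,0.025,0],"dr":[0,0,0]},
    {"offset":[0,0.028,0],"dr":[0,0,0]},
    {"offset":[0,0.031,0],"dr":[0,0,0]},
    {"offset":[0,0.034,0],"dr":[0,0,0]},
    {"offset":[0,0.037,0],"dr":[0,0,0]},
    {"offset":[0,0.04,0],"dr":[0,0,0]},
    {"offset":[0,0.043,0],"dr":[0,0,0]},
    {"offset":[0,0.046,0],"dr":[0,0,0]},
    {"offset":[0,0.049,0],"dr":[0,0,0]},
    {"offset":[0,0.052,0],"dr":[0,0,0]},
    {"offset":[0,0.055,0],"dr":[0,0,0]}
  ]
}}

```text
time_s: 4.12
position: [0.4422, -0.2311, 0.1155]
tcp_rot: [[-0.371, 0.929, -0.0], [0.929, 0.371, 0.0], [0.0, -0.0, -1.0]]
force: [-1.1, -0.5, 0.4]
opening: 0.01
grasp_force: 0.2
```

{"api": "servo_tool", "payload": {
  "targets": [
    {"offset":[0,0.003,0],"dr":[0,0,0]},
    {"offset":[0,0.006,0],"dr":[0,0,0]},
    {"offset":[0,0.009,0],"dr":[0,0,0]},
    {"offset":[0,0.012,0],"dr":[0,0,0]},
    {"offset":[0,0.015,0],"dr":[0,0,0]}
  ]
}}

```text
time_s: 4.53
position: [0.4564, -0.2255, 0.1156]
tcp_rot: [[-0.371, 0.929, 0.0], [0.929, 0.371, -0.0], [-0.0, 0.0, -1.0]]
force: [0.1, -0.0, -0.2]
opening: 0.006
grasp_force: 0.0
```

Run:
```python
from rig import viewer
import cv2,numpy as np
c=viewer.capture("side")["color"][190:320,255:385,::-1]
cv2.imwrite("pics/b.png",cv2.resize(c,None,fx=4,fy=4,interpolation=cv2.INTER_CUBIC))
```

```text
(no output)
```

View pics/b.png

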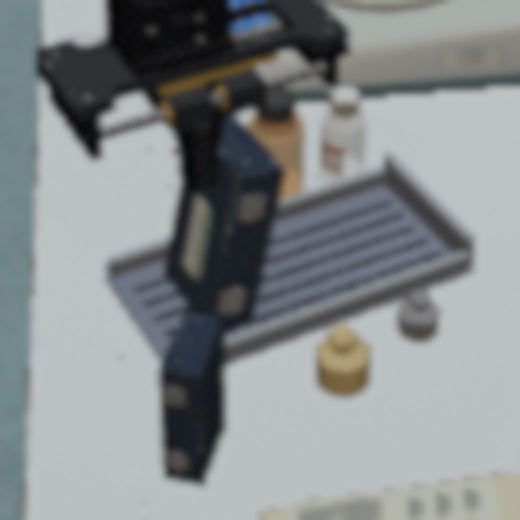

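The case is tilted towards the back wall with its top at about (250,150), close to overbalancing. I'll keep pushing.

{"api": "servo_tool", "payload": {
  "targets": [
    {"offset":[0,0.003,0],"dr":[0,0,0]},
    {"offset":[0,0.006,0],"dr":[0,0,0]},
    {"offset":[0,0.009,0],"dr":[0,0,0]},
    {"offset":[0,0.012,0],"dr":[0,0,0]},
    {"offset":[0,0.015,0],"dr":[0,0,0]},
    {"offset":[0,0.018,0],"dr":[0,0,0]},
    {"offset":[0,0.018,0],"dr":[0,0,0]},
    {"offset":[0,0.018,0],"dr":[0,0,0]},
    {"offset":[0,0.018,0],"dr":[0,0,0]},
    {"offset":[0,0.018,0],"dr":[0,0,0]},
    {"offset":[0,0.018,0],"dr":[0,0,0]}
  ]
}}

```text
time_s: 5.5
position: [0.4726, -0.219, 0.1155]
tcp_rot: [[-0.371, 0.929, -0.0], [0.929, 0.371, 0.0], [0.0, -0.0, -1.0]]
force: [0.5, -0.7, -0.8]
opening: 0.009
grasp_force: 0.0
```

Run:
```python
from rig import viewer
import cv2,numpy as np
r=viewer.capture("side");np.savez("side2.npz",**r);c=r["color"][190:320,255:385,::-1]
cv2.imwrite("pics/c.png",cv2.resize(c,None,fx=4,fy=4,interpolation=cv2.INTER_CUBIC))
```

```text
(no output)
```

View pics/c.png

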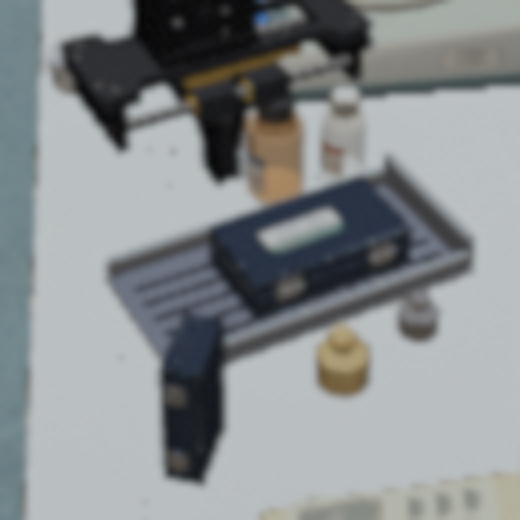

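The case lies flat with its lid up. The lid corners in the crop are at about (211,234), (258,284), (410,228) and (365,178). I'll measure its pose in the tray.

Run:
```python
from h import *
S=np.load("side2.npz");a=np.radians(21.8);c=np.array([.52,-.196]);M=np.array([[np.cos(a),np.sin(a)],[-np.sin(a),np.cos(a)]])
for p in((211,234),(258,284),(410,228),(365,178)):
    print((M@(plane(S,np.array(p)/4-.4+[255,190],.042)[:2]-c)).round(4))
print("wall inner base/top", (M@(plane(S,np.array([388,158])/4-.4+[255,190],.035)[:2]-c)).round(4),(M@(plane(S,np.array([470,240])/4-.4+[255,190],.035)[:2]-c)).round(4))
```

```text
[-0.0495  0.0242]
[-0.0443 -0.0387]
[ 0.0794 -0.0355]
[0.0805 0.0298]
wall inner base/top [0.1136 0.051 ] [ 0.115  -0.0596]
```

{"api": "servo_tool", "payload": {
  "targets": [
    {"offset":[0,-0.02,0],"dr":[0,0,0]},
    {"offset":[0,-0.04,0],"dr":[0,0,0]},
    {"offset":[0,-0.052,0],"dr":[0,0,0]},
    {"offset":[0,-0.052,0.02],"dr":[0,0,0]},
    {"offset":[0,-0.052,0.04],"dr":[0,0,0]},
    {"offset":[0,-0.052,0.06],"dr":[0,0,0]},
    {"offset":[0,-0.052,0.08],"dr":[0,0,0]},
    {"offset":[0,-0.052,0.092],"dr":[0,0,0]},
    {"offset":[0,-0.052,0.092],"dr":[0,0,0]},
    {"offset":[0,-0.042,0.092],"dr":[0,0,0]},
    {"offset":[0,-0.032,0.092],"dr":[0,0,0]},
    {"offset":[0,-0.025,0.092],"dr":[0,0,0]},
    {"offset":[0,-0.02,0.092],"dr":[0,0,0]},
    {"offset":[0,-0.016,0.092],"dr":[0,0,0]},
    {"offset":[0,-0.013,0.092],"dr":[0,0,0]},
    {"offset":[0,-0.01,0.092],"dr":[0,0,0]},
    {"offset":[0,-0.007,0.092],"dr":[0,0,0]},
    {"offset":[0,-0.004,0.092],"dr":[0,0,0]},
    {"offset":[0,-0.001,0.092],"dr":[0,0,0]},
    {"offset":[0,0.002,0.092],"dr":[0,0,0]}
  ]
}}

```text
time_s: 7.22
position: [0.473, -0.2178, 0.0235]
tcp_rot: [[-0.372, 0.928, -0.004], [0.928, 0.372, 0.001], [0.003, -0.003, -1.0]]
force: [-5.7, -2.1, 5.2]
opening: 0.005
grasp_force: 3.1
```

{"api": "servo_tool", "payload": {
  "targets": [
    {"offset":[0,0.002,0],"dr":[0,0,0]},
    {"offset":[0,0.004,0],"dr":[0,0,0]},
    {"offset":[0,0.006,0],"dr":[0,0,0]},
    {"offset":[0,0.008,0],"dr":[0,0,0]},
    {"offset":[0,0.01,0],"dr":[0,0,0]},
    {"offset":[0,0.012,0],"dr":[0,0,0]}
  ]
}}

```text
time_s: 7.72
position: [0.4836, -0.2133, 0.0236]
tcp_rot: [[-0.372, 0.928, -0.005], [0.928, 0.372, 0.001], [0.003, -0.004, -1.0]]
force: [-5.3, -2.6, 4.5]
opening: 0.004
grasp_force: 3.0
```

{"api": "servo_tool", "payload": {
  "targets": [
    {"offset":[0,0.0015,0],"dr":[0,0,0]},
    {"offset":[0,0.003,0],"dr":[0,0,0]},
    {"offset":[0,0.0045,0],"dr":[0,0,0]},
    {"offset":[0,0.006,0],"dr":[0,0,0]},
    {"offset":[0,0.0075,0],"dr":[0,0,0]}
  ]
}}

```text
time_s: 8.13
position: [0.4904, -0.2106, 0.0235]
tcp_rot: [[-0.372, 0.928, -0.005], [0.928, 0.372, 0.001], [0.003, -0.004, -1.0]]
force: [-4.8, -1.8, 4.3]
opening: 0.005
grasp_force: 3.1
```

{"api": "servo_tool", "payload": {
  "targets": [
    {"offset":[0,0.001,0],"dr":[0,0,0]},
    {"offset":[0,0.002,0],"dr":[0,0,0]}
  ]
}}

```text
time_s: 8.3
position: [0.4923, -0.2099, 0.0235]
tcp_rot: [[-0.372, 0.928, -0.005], [0.928, 0.372, 0.001], [0.003, -0.004, -1.0]]
force: [-6.4, -1.7, 3.9]
opening: 0.007
grasp_force: 3.1
```

Run:
```python
from rig import viewer
import cv2,numpy as np
r=viewer.capture("side");np.savez("side3.npz",**r);c=r["color"][190:320,255:385,::-1]
cv2.imwrite("pics/d.png",cv2.resize(c,None,fx=4,fy=4,interpolation=cv2.INTER_CUBIC))
```

```text
(no output)
```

View pics/d.png

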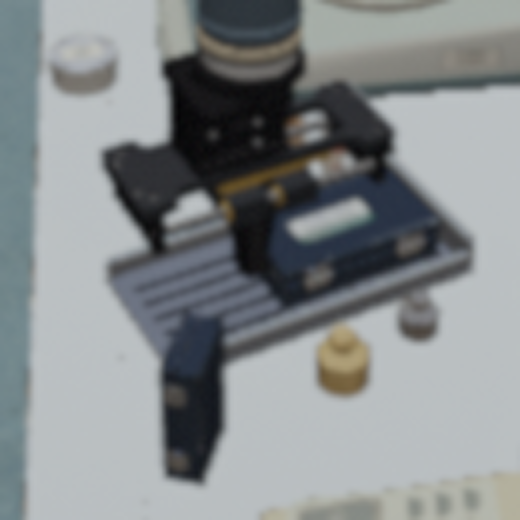

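The case is straight and close to the wall, with its head corner at about (440,213). About 8 mm may be left, so I'll go on in 1 mm steps until the force rises.

{"api": "servo_tool", "payload": {
  "targets": [
    {"offset":[0,0.001,0],"dr":[0,0,0]},
    {"offset":[0,0.002,0],"dr":[0,0,0]},
    {"offset":[0,0.003,0],"dr":[0,0,0]},
    {"offset":[0,0.004,0],"dr":[0,0,0]}
  ]
}}

```text
time_s: 8.68
position: [0.4959, -0.2084, 0.0236]
tcp_rot: [[-0.372, 0.928, -0.005], [0.928, 0.372, 0.001], [0.003, -0.004, -1.0]]
force: [-6.5, -1.6, 4.4]
opening: 0.002
grasp_force: 3.1
```

{"api": "servo_tool", "payload": {
  "targets": [
    {"offset":[0,0.001,0],"dr":[0,0,0]},
    {"offset":[0,0.002,0],"dr":[0,0,0]}
  ]
}}

```text
time_s: 8.85
position: [0.4978, -0.2077, 0.0235]
tcp_rot: [[-0.372, 0.928, -0.005], [0.928, 0.372, 0.001], [0.003, -0.004, -1.0]]
force: [-5.5, -1.5, 4.0]
opening: 0.004
grasp_force: 3.1
```

{"api": "servo_tool", "payload": {
  "targets": [
    {"offset":[0,0.001,0],"dr":[0,0,0]},
    {"offset":[0,0.002,0],"dr":[0,0,0]}
  ]
}}

```text
time_s: 9.02
position: [0.4996, -0.2069, 0.0236]
tcp_rot: [[-0.372, 0.928, -0.005], [0.928, 0.372, 0.001], [0.003, -0.004, -1.0]]
force: [-6.0, -3.0, 4.5]
opening: 0.003
grasp_force: 3.1
```

{"api": "servo_tool", "payload": {
  "targets": [
    {"offset":[0,0.001,0],"dr":[0,0,0]},
    {"offset":[0,0.002,0],"dr":[0,0,0]}
  ]
}}

```text
time_s: 9.18
position: [0.5012, -0.2063, 0.0235]
tcp_rot: [[-0.372, 0.928, -0.005], [0.928, 0.372, 0.001], [0.003, -0.005, -1.0]]
force: [-9.4, -5.1, 6.5]
opening: 0.005
grasp_force: 5.1
```

Force is starting to rise, so the wall has probably been reached.

{"api": "servo_tool", "payload": {
  "targets": [
    {"offset":[0,0.0005,0],"dr":[0,0,0]},
    {"offset":[0,0.001,0],"dr":[0,0,0]}
  ]
}}

```text
time_s: 9.35
position: [0.5013, -0.2063, 0.0236]
tcp_rot: [[-0.373, 0.928, -0.007], [0.928, 0.373, 0.001], [0.004, -0.006, -1.0]]
force: [-10.3, -6.6, 6.2]
opening: 0.006
grasp_force: 6.0
```

The case has stopped moving and is home against the wall. I'll back off and lift clear.

{"api": "servo_tool", "payload": {
  "targets": [
    {"offset":[0,-0.005,0],"dr":[0,0,0]},
    {"offset":[0,-0.02,0],"dr":[0,0,0]},
    {"offset":[0,-0.04,0],"dr":[0,0,0]},
    {"offset":[0,-0.06,0],"dr":[0,0,0]},
    {"offset":[0,-0.06,-0.03],"dr":[0,0,0]},
    {"offset":[0,-0.06,-0.06],"dr":[0,0,0]},
    {"offset":[0,-0.06,-0.1],"dr":[0,0,0]},
    {"offset":[0,-0.06,-0.14],"dr":[0,0,0]},
    {"offset":[0,-0.06,-0.18],"dr":[0,0,0]},
    {"offset":[0,-0.06,-0.18],"dr":[0,0,0]},
    {"offset":[0,-0.06,-0.18],"dr":[0,0,0]},
    {"offset":[0,-0.06,-0.18],"dr":[0,0,0]}
  ]
}}

```text
time_s: 10.35
position: [0.4487, -0.2279, 0.2032]
tcp_rot: [[-0.371, 0.929, -0.0], [0.929, 0.371, 0.001], [0.001, -0.0, -1.0]]
force: [0.3, -0.7, -0.6]
opening: 0.006
grasp_force: 0.0
```

Run:
```python
from rig import viewer
import cv2,numpy as np
r=viewer.capture("side");c=r["color"][190:320,255:385,::-1]
cv2.imwrite("pics/e.png",cv2.resize(c,None,fx=4,fy=4,interpolation=cv2.INTER_CUBIC))
```

```text
(no output)
```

View pics/e.png

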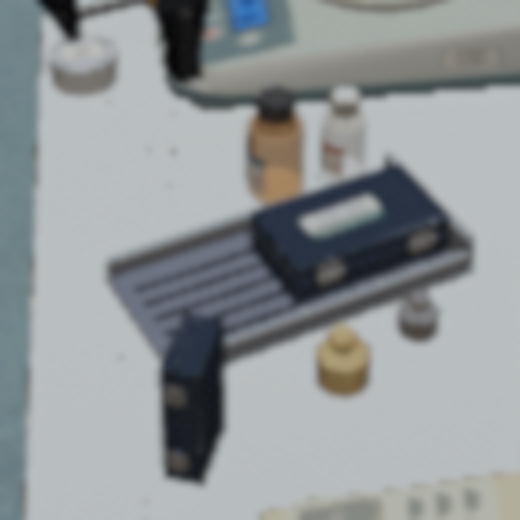

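The case lies flat against the back wall, with its head edge running from about (404,165) to (450,212). All the bystanders are standing and the arm is clear.

```bash
python3 -c "
from rig import ticket
print(ticket.hand_in())"
```

```text
the job is handed in; nothing more can be done
None
```

The weight case was tipped over onto its base, lid up, and pushed home against the tray's back wall with the bystanders seen still standing, and the job is handed in; no verdict was returned.

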